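Eject the orange coffee capsule and trap it on the slide

TASK

Press the key beside the lane that holds the orange coffee capsule down until the spring pops the capsule out, and with the other finger trap that capsule on the open slide before it runs off the end. Finish while still holding it there with the finger, clear of the magazine and upright on the slide; push with the fingertips only, do not lift it, and leave the green capsule and everything else on the worktop alone.

Things in the scene. Friction and masses are not known exactly. Their poses are not given: they have to be found in the camera images.
- dispenser: Fixed white two-lane capsule dispenser, foot 160 (x) x 216 (y) x 22 mm high. It stands on a fixed dark board over the sink, whose top is at world z = 26 mm. Origin: on the board under its middle; heights z here are above it; x points from the open slide to the back of the magazine, y to its left, z up. Two lanes 41 mm wide at y = +-22.5 mm. Magazine from x = 18 to 90 mm, walls to z = 57 mm; open slide from there to x = -70 mm.
- slide_left (a point): Point on the steel slide surface (dispenser z = 24 mm), centre line of the left lane, straight beside the left key (dispenser x = -42 mm, y = +22.5 mm). Low rails beside the lane reach dispenser z = 29 mm. The slide ends, open, 28 mm farther towards -x; a capsule reaching there drops off.
- slide_right (a point): The same for the right lane (dispenser x = -42 mm, y = -22.5 mm).
- gate_left (a point): Foot of the rear face of the left lane's red gate (dispenser x = 23 mm), which stands 8 mm above the slide and sinks with the left key. A grey spring pusher presses the capsule towards -x against it with 2 to 3 N; once the key is about 8 mm down it drives the capsule along the lane at 0.1 to 0.2 m/s and off the end unless something stops it, and keeps pressing on it.
- gate_right (a point): The same for the right lane and the right key.
- key_left_top (a point): Centre of the top face of the left key, a black key 40 (x) x 44 (y) mm with a grey pad, outside the left lane at dispenser x = -42 mm, y = +75.5 mm (53 mm sideways of the lane's centre line, alongside the open slide). Its top is at dispenser z = 46 mm at rest and z = 36 mm fully down. It frees the left lane's capsule.
- key_right_top (a point): The same for the right key, at dispenser x = -42 mm, y = -75.5 mm; it frees the right lane's capsule.
- key_left (a joint): Travel of the left key in m: 0 at rest, 0.010 fully down; springs back; needs about 3 N to start and 5 to 9 N to go down.
- key_right (a joint): Travel of the right key in m: the same.
- orange_capsule: The orange capsule: loose upright refillable steel coffee capsule with orange top and steel disc on it, 34 mm in diameter, 30 mm high, 28 to 56 g. Origin: centre of its underside. It starts in the magazine at dispenser x = +40 mm, in the left or the right lane.
- green_capsule: The green capsule: the same with a green top, in the other lane; it must stay there.
- espresso_cup: Bystander: loose white espresso cup with orange inside, 62 x 92 x 51 mm high. Origin at the centre of its underside.
- dotted_jar: Bystander: loose glass jar with steel lid and dark coffee capsules, 79 mm in diameter, 132 mm high. Origin at the centre of its underside.
- sugar_bowl: Bystander: loose round white sugar bowl with lid, 95 mm in diameter, 74 mm high. Origin at the centre of its underside.
- salt_shaker: Bystander: loose salt shaker, 44 mm in diameter, 90 mm high. Origin at the centre of its underside.
- pepper_jar: Bystander: loose spice jar with white cap, 47 mm in diameter, 98 mm high. Origin at the centre of its underside.

How it is judged:
On the way, in this order (a step that is already met when the one before it is completed fails the run):
1. the key of the orange capsule's lane is pressed down (((y of orange_capsule in the frame of dispenser above 0 m and value of joint key_left above 0.005 m) or (y of orange_capsule in the frame of dispenser below 0 m and value of joint key_right above 0.005 m))).
2. the orange capsule has popped out and is stopped on the open slide against a finger (x of orange_capsule in the frame of dispenser between -0.056 and 0.003 m and linear speed of orange_capsule below 0.02 m/s and contact force between the fingers and orange_capsule above 0.4 N), for 0.2 s.
At the end, for the whole second after the job is handed in: The orange capsule stands upright (0.2 rad) and still on the open slide, its centre between dispenser x = -56 and +3 mm, its underside within 5 mm of the slide surface, a finger still bearing on it with more than 0.4 N; the green capsule within 10 mm of its start (all of step 2 and angle between orange_capsule's own z axis and vertical below 0.2 rad and z of orange_capsule in the frame of dispenser between 0.019 and 0.03 m and distance of green_capsule from where it was at the start of the episode below 0.01 m); the arm keeps its last pose, push and grip.
It fails at once if the orange capsule runs off the end of the slide (x of orange_capsule in the frame of dispenser below -0.07 m or z of orange_capsule in the frame of dispenser below 0.012 m).
It fails at once if the orange capsule is lifted off the slide (z of orange_capsule in the frame of dispenser above 0.034 m).
It fails at once if the green capsule is ejected or moved (distance of green_capsule from where it was at the start of the episode above 0.012 m).
It fails at once if a bystander (cup, storage jar, sugar bowl, salt shaker, pepper jar) is moved more than 15 mm (distance of any of espresso_cup, dotted_jar, sugar_bowl, salt_shaker, pepper_jar from where it was at the start of the episode above 0.015 m).
It also fails if it takes over 29 s, if anything falls off the work surface, if the arm or the gripper's body presses on something with over 40 N, if the wrist force passes 120 N, or if a joint passes its speed limit or range.

ROBOT

A 7-joint arm with a two-finger parallel gripper is mounted at the origin on a cart in front of the work surface, level with it; the furniture and walls round the work are solid. World frame = base frame: x ahead of the robot, y to its left, z up, the work surface at z = 0. Lengths are in m, angles in rad, forces in N, time in s.
With the tool pointing down it reaches from about 0.425 to 0.875 m from the base axis. Payload 4.7 kg.
Tool frame: the origin (TCP) lies at the very end of the fingers, on their centre line; the grasp point (between the pads) lies 19 mm behind it (ctrl.tcp_to_grasp is the distance from the TCP to the grasp point, in m); z points along the fingers, y is the line along which they close (so a half turn about z gives the same grasp; the last joint's range is limited). The gripper opens to 85 mm and grips with 20 to 120 N. Pads are 22 mm wide; open, the fingers measure 114 mm over their backs; the gripper's body (76 mm by 85 mm) begins 54 mm behind the grasp point. The pads swing forward as they close: fully open they stand 13 mm farther back than shut.
Start: joints at [-1.203, 0.321, -0.07, 1.45, 0.023, 1.371, -0.057], TCP at [0.225, 0.61, 0.231] pointing down, gripper open.
Joint ranges: [-2.86, 2.86], [-0.3, 2.09], [-1.38, 1.24], [0.06, 2.45], [-1.56, 4.7], [0.09, 2.05], [-2.69, 2.69]. Speed limits (rad/s): [2.57, 2.57, 3.14, 3.14, 3.14, 3.14, 3.14].

INTERFACE

Orientations are given as a rotation vector (axis times angle).
In Python, from plant import ctrl, optics, ticket gives the robot as it stands. The module is installed in compiled form; this text tells all that it offers.
- The arm moves only by the tool apply_moves, never from a script. Its argument "moves" is a list of rows, each a list of 3 entries, a list of its own where there are three numbers: the shift along the tool's x, y, z in cm, then the turn, a rotation vector about the tool's x, y, z in degrees, then the opening, from 0 (shut) to 1 (fully open). A call has 1 to 12 rows; each row is the pose to reach, as a shift and turn from the pose commanded when the call began, along the tool's axes at that moment; what a row does not reach only later rows make up. A row lasts 1/8 s, in which the tool goes at most 62.5 mm and 10.7 degrees, less where a joint would pass 70% of its speed; a pose out of reach is approached as far as the arm can. A call with a gripper value outside its range is refused whole. The fingers move at their own pace and stop on an object; the grip force is fixed at half the most. Time passes only in rows, so rows that repeat a pose let the fingers close. It gives the time, the measured TCP pose, the force, the opening and the grip force at its end, in the units of the state.
- ctrl.observe(): the state, without advancing time (a new reading comes with each control period).
- optics.grab_frame(name): name is "scene" or "side" or "wrist"; returns a dict with "image" (400x640x3 uint8, red, green, blue), "vfov" (degrees; the focal length in pixels is half the picture's height over the tangent of half this angle, whatever the lens; pixels are square), "cx", "cy" (the principal point, pixels), "extrinsics" (4x4, takes a point from world to camera coordinates); the wrist camera has in their place "hand_eye" (4x4, takes a point from camera to tool coordinates, whose origin is the TCP and whose axes are the flange's). Camera axes: x right, y down, z forward; pixel columns grow to the right and rows downward; lengths in m; the calibration is good to about 2 mm. A picture is of the moment at which its call begins: read the wrist's pose just before it. There is no depth.
- ticket.finish_job(): hands the job in; it is judged then, once.
The state is a dict: "t": time; "joint_positions": joint angles; "qvel": joint speeds; "effort": joint torques, N m; "tool_pos": TCP position; "eef_rot": TCP orientation; "ft_force": force on the tool from outside, world axes, zero at the start; "moment": the same for the moment, N m; "width": opening from 0.0 (shut) to 1.0 (fully open); "gripper_force": force on a finger pad.
Only numpy, scipy, OpenCV 4.12 (cv2) and the standard library are available. Lean on these libraries where they do the work, as an engineer would, in place of code of your own. Each camera call takes 0.05 s, during which the arm holds its last target. There are 200 camera calls.

## Working session

There is one attempt and no reset: what is moved stays moved. The work goes in short steps, Python scripts to look and compute and a tool call to move; the robot and the scene stay as the last step left them, time stands still between calls to the robot, and variables do not carry over. Pictures are saved under pics/ and viewed, at most 10 in all, crops included, and the job is handed in when it is done.

Besides the shell and the picture viewer there is one more tool, called in YAML: its name, and indented under it one key for each argument. apply_moves: Moves the arm, as the interface text tells. Its arguments: {"type":"object","properties":{"moves":{"type":"array","items":{"type":"array"}}},"required":["moves"]}

```bash
mkdir -p pics
python3 - <<'E'
from plant import ctrl, optics
import cv2,numpy as np
s=ctrl.observe();print({k:np.round(v,3).tolist() for k,v in s.items()})
for n in("scene","side","wrist"):
    f=optics.grab_frame(n);cv2.imwrite(f"pics/{n}0.png",f["image"][:,:,::-1])
    print(n,{k:np.round(v,4).tolist() for k,v in f.items() if k!="image"})
E
```

```text
{'t': 0.0, 'joint_positions': [-1.203, 0.322, -0.07, 1.452, 0.023, 1.371, -0.057], 'qvel': [-0.001, -0.001, 0.001, -0.001, 0.0, 0.001, 0.0], 'effort': [-0.0, -49.358, -0.382, -31.434, 0.013, 0.011, 0.0], 'tool_pos': [0.225, 0.609, 0.23], 'eef_rot': [-0.553, -3.092, 0.003], 'ft_force': [-0.669, -0.247, -0.977], 'moment': [0.021, 0.039, 0.004], 'gripper_force': 0.0, 'width': 1.003}
scene {'vfov': 44.6344, 'cx': 319.7699, 'cy': 199.3683, 'extrinsics': [[-0.6899, -0.7238, 0.0142, 0.4347], [-0.2838, 0.2523, -0.9251, 0.203], [0.666, -0.6422, -0.3795, 1.2188], [0.0, 0.0, 0.0, 1.0]]}
side {'vfov': 47.1255, 'cx': 318.6822, 'cy': 204.6984, 'extrinsics': [[-0.3568, -0.9341, -0.0086, 0.247], [-0.7819, 0.3037, -0.5444, 0.4084], [0.5111, -0.1875, -0.8388, 1.2711], [0.0, 0.0, 0.0, 1.0]]}
wrist {'vfov': 66.4224, 'cx': 316.6536, 'cy': 199.2557, 'hand_eye': [[0.0002, -0.9548, -0.2972, 0.0757], [1.0, 0.0004, -0.0007, 0.0001], [0.0008, -0.2972, 0.9548, -0.142], [0.0, 0.0, 0.0, 1.0]]}
```

View pics/scene0.png

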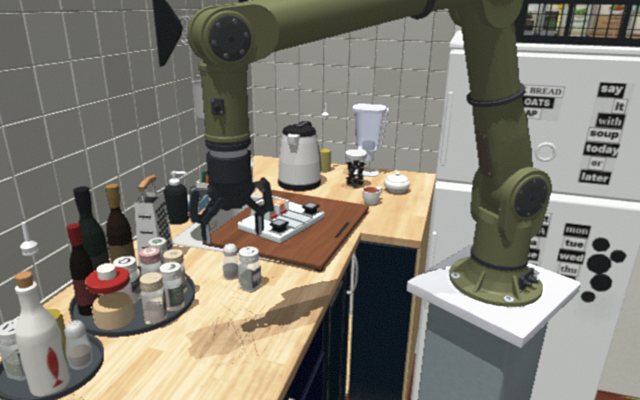

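View pics/side0.png

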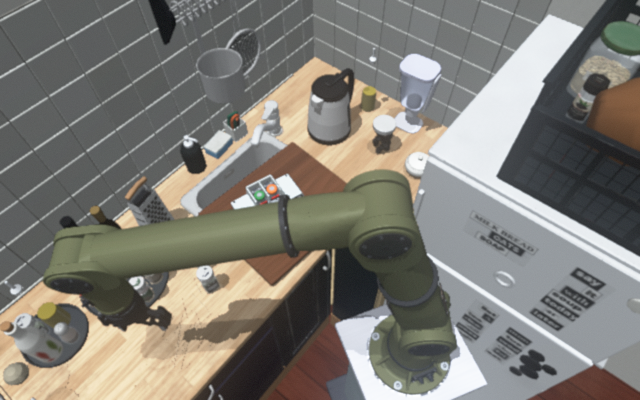

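View pics/wrist0.png

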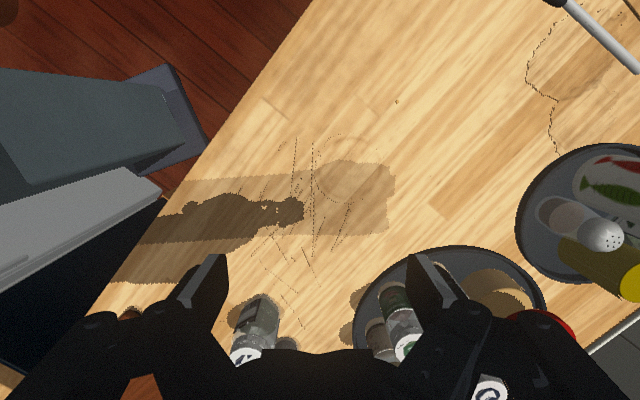

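The scene view shows the dispenser at about (285,217), behind the gripper, on the brown board. In the side view it is at about (268,193), with green at (261,197) and orange at (272,190). The wrist camera doesn't see it. I'll look at crops of both.

```bash
cat > h.py <<'E'
import numpy as np,cv2
from scipy.spatial.transform import Rotation as R
from plant import ctrl,optics
def cam(f,s=None):
    F=200/np.tan(np.radians(f["vfov"]/2));K=np.array([[F,0,f["cx"]],[0,F,f["cy"]],[0,0,1]])
    if "extrinsics" in f: E=np.array(f["extrinsics"])
    else:
        T=np.eye(4);T[:3,:3]=R.from_rotvec(s["eef_rot"]).as_matrix();T[:3,3]=s["tool_pos"]
        E=np.linalg.inv(T@np.array(f["hand_eye"]))
    return K,E
def onplane(f,uv,z,s=None):
    K,E=cam(f,s);d=E[:3,:3].T@np.linalg.inv(K)@np.array([*uv,1.]);c=-E[:3,:3].T@E[:3,3]
    return c+d*(z-c[2])/d[2]
def proj(f,p,s=None):
    K,E=cam(f,s);q=K@(E[:3,:3]@np.array(p)+E[:3,3]);return q[:2]/q[2]
def blobs(img,lo,hi,amin=15):
    m=cv2.inRange(cv2.cvtColor(img,cv2.COLOR_RGB2HSV),lo,hi)
    n,l,st,c=cv2.connectedComponentsWithStats(m)
    return [(st[i,4],c[i].round(1).tolist()) for i in range(1,n) if st[i,4]>=amin]
E
python3 - <<'E'
from h import *
f=optics.grab_frame("scene");g=optics.grab_frame("side")
a=cv2.resize(f["image"][180:260,190:350],None,fx=4.9,fy=4.9,interpolation=cv2.INTER_CUBIC)[:292,:784]
b=cv2.resize(g["image"][165:225,200:360],None,fx=4.9,fy=4.9,interpolation=cv2.INTER_CUBIC)[:294,:784]
cv2.imwrite("pics/c1.png",np.vstack([a,b])[:,:,::-1])
for n,im in(("g",g),("f",f)):
  for c,lo,hi in(("or",(5,150,120),(14,255,255)),("gr",(45,80,40),(85,255,255))):
    for A,p in blobs(im["image"],lo,hi,8): print(n,c,A,p,onplane(im,p,.08).round(3))
E
```

```text
g or 21 [234.1, 117.0] [0.957 0.224 0.08 ]
g or 32 [272.0, 190.0] [0.603 0.194 0.08 ]
g gr 18 [231.0, 114.5] [0.973 0.231 0.08 ]
g gr 58 [259.2, 195.2] [0.598 0.239 0.08 ]
f or 14 [618.4, 7.6] [ 2.9644e+01 -9.9481e+01  8.0000e-02]
f or 12 [206.5, 179.0] [0.92  0.252 0.08 ]
f or 26 [370.0, 189.4] [ 0.489 -0.088  0.08 ]
f or 10 [281.5, 203.9] [0.586 0.201 0.08 ]
f gr 12 [613.0, 6.8] [ 3.8258e+01 -1.2455e+02  8.0000e-02]
f gr 36 [579.6, 11.3] [ 15.076 -41.837   0.08 ]
f gr 33 [551.4, 24.1] [  5.763 -14.169   0.08 ]
f gr 38 [203.4, 175.4] [0.958 0.241 0.08 ]
```

View pics/c1.png

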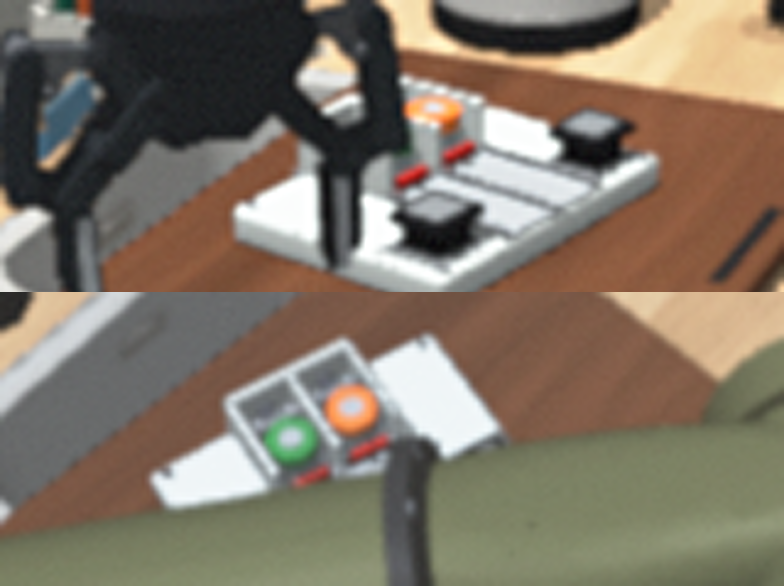

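The crop shows orange in the right lane (robot side, -y) and green in the left. The slides point toward the robot. In the scene view the keys are at about (310,206) right and (279,222) left.

```bash
cat >> h.py <<'E'
def plan(p,ang,roll=0,s=None):
    "shift(cm), turn(deg) in tool axes to TCP at p, tool y at world angle ang(deg), z down"
    s=s or ctrl.observe();Rc=R.from_rotvec(s["eef_rot"]);a=np.radians(ang)
    y=np.array([np.cos(a),np.sin(a),0]);z=np.array([0,0,-1.]);Rt=R.from_matrix(np.c_[np.cross(y,z),y,z])*R.from_euler("x",roll,degrees=True)
    print("shift",(Rc.inv().apply(np.array(p)-s["tool_pos"])*100).round(2),"turn",np.degrees((Rc.inv()*Rt).as_rotvec()).round(1))
E
python3 - <<'E'
from h import *
f=optics.grab_frame("scene")
kr=onplane(f,(310.4,206.1),.072);kl=onplane(f,(279.2,222.4),.072)
print(kr,kl,np.linalg.norm(kl-kr))
d=(kl-kr)[:2];ang=np.degrees(np.arctan2(d[1],d[0]));print(ang)
d/=np.linalg.norm(d);x=np.array([d[1],-d[0]])
o=np.array([.6005,.2165])-.04*x;o2=(kl+kr)[:2]/2+.042*x;print(o,o2)
o=(o+o2)/2;t=o-.042*x-.049*d;print(t);plan([*t,.2],ang)
E
```

```text
[0.53013523 0.13548717 0.072     ] [0.5029991  0.27771337 0.072     ] 0.14479178755121258
100.80195402575161
[0.56120877 0.20900341] [0.55782296 0.21447169]
[0.52744339 0.15573436]
shift [-44.08 -32.1    3.12] turn [ -0.   -0.  -31.1]
```

apply_moves:
  moves:
    - [[-5, -3.5, 0], [0, 0, -5], 1]
    - [[-10, -7, 0], [0, 0, -10], 1]
    - [[-15, -11, 0], [0, 0, -15], 1]
    - [[-20, -14.5, 0], [0, 0, -20], 0.45]
    - [[-25, -18, 0], [0, 0, -25], 0.45]
    - [[-30, -22, 0], [0, 0, -31], 0.45]
    - [[-35, -25.5, 0], [0, 0, -31], 0.45]
    - [[-40, -29, 0], [0, 0, -31], 0.45]
    - [[-44, -32, 2], [0, 0, -31], 0.45]
    - [[-44, -32, 3], [0, 0, -31], 0.45]
    - [[-44, -32, 3], [0, 0, -31], 0.45]
    - [[-44, -32, 3], [0, 0, -31], 0.45]

```text
t: 1.8
tool_pos: [0.5266, 0.1591, 0.2018]
eef_rot: [-0.298, 3.127, 0.001]
ft_force: [-0.1, 0.6, -0.2]
width: 0.45
gripper_force: 0.0
```

Run:
```python
from h import *
s=ctrl.observe();print(s["t"],s["tool_pos"],s["eef_rot"],s["width"],s["joint_positions"])
im={}
for n in("scene","side","wrist"):
    f=optics.grab_frame(n);im[n]=f["image"];cv2.imwrite(f"pics/{n}1.png",f["image"][:,:,::-1])
cv2.imwrite("pics/w1.png",cv2.resize(im["wrist"],(800,500))[:,:,::-1])
```

```text
1.8 [0.52662385 0.15910641 0.20179242] [-2.98435194e-01  3.12694530e+00  1.34267714e-03] 0.449553754180487 [-0.59405922  0.1236849   0.27492164  1.75337624 -0.03585714  1.26869556
  1.45061663]
```

View pics/w1.png

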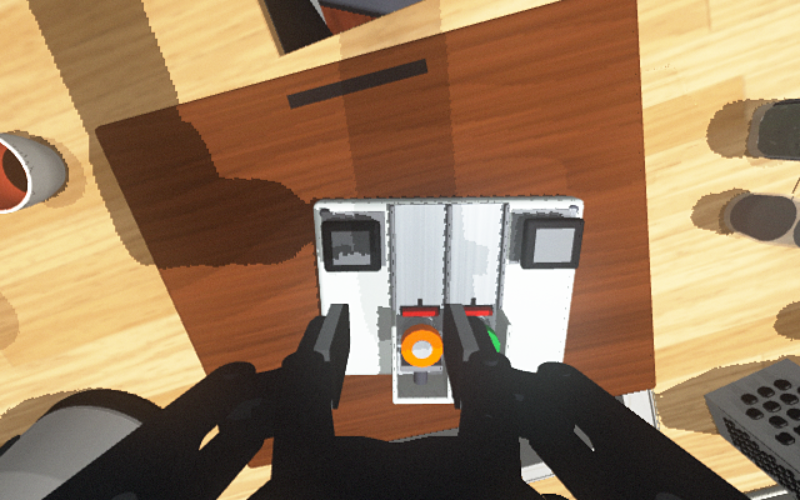

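The wrist view shows the orange capsule in the lane next to the left-of-picture key (right key). In 800-wide pixels: right key pad (352,244), left key pad (552,244), orange top (422,348), gates (420,311) and (480,311), front foot corners (316,201) and (583,201).

Run:
```python
from h import *
s=ctrl.observe();f=optics.grab_frame("wrist");I=f["image"]
hsv=cv2.cvtColor(I,cv2.COLOR_RGB2HSV)
P=lambda u,z:onplane(f,u,z,s)
for A,p in blobs(I,(0,150,90),(4,255,255),40): print("red",A,p,P(p,.057).round(4))
for A,p in blobs(I,(8,150,150),(20,255,255),150):
    if p[0]<400 and p[1]>230:print("or",A,p,P(p,.08).round(4))
def pad(x0,y0,x1,y1):
    g=cv2.cvtColor(I,cv2.COLOR_RGB2GRAY)[y0:y1,x0:x1];m=(g<45).astype(np.uint8)
    ys,xs=np.nonzero(m);print("dark bbox",xs.min()+x0,xs.max()+x0,ys.min()+y0,ys.max()+y0)
pad(256,172,308,222);pad(412,172,472,222)
q={}
for n,u,z in(("kr",(352,244),.072),("kl",(553,244),.072),("cr",(316,201),.048),("cl",(583,201),.048)):
    q[n]=P(np.array(u)/1.25,z);print(n,q[n].round(4))
for a,b in(("kr","kl"),("cr","cl")):
    d=q[b]-q[a];print(np.linalg.norm(d),np.degrees(np.arctan2(d[1],d[0])))
cv2.imwrite("pics/z1.png",cv2.resize(I[150:310,240:480],(780,520),interpolation=cv2.INTER_CUBIC)[:,:,::-1])
```

```text
red 116 [335.8, 250.2] [0.591  0.1909 0.057 ]
red 89 [382.1, 249.8] [0.5815 0.238  0.057 ]
or 931 [218.4, 243.7] [0.5943 0.0764 0.08  ]
or 644 [337.8, 277.0] [0.608  0.1951 0.08  ]
dark bbox 258 304 176 216
dark bbox 457 465 174 175
kr [0.5381 0.1274 0.072 ]
kl [0.5099 0.274  0.072 ]
cr [0.5163 0.0928 0.048 ]
cl [0.477  0.2976 0.048 ]
0.14929188294233783 100.8722911899845
0.2085222464137105 100.87097047717894
```

View pics/z1.png

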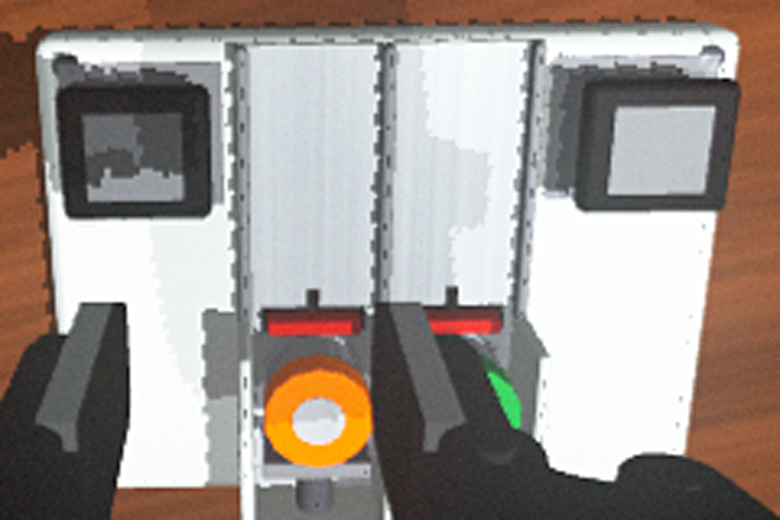

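Run:
```python
from h import *
plan([.5276,.1523,.085],100.87,7)
```

```text
shift [ 0.07 -0.6  11.69] turn [ 7.   0.1 -0. ]
```

apply_moves:
  moves:
    - [[0.1, -0.6, 3], [4, 0, 0], 0.45]
    - [[0.1, -0.6, 6], [7, 0, 0], 0.45]
    - [[0.1, -0.6, 9], [7, 0, 0], 0.45]
    - [[0.1, -0.6, 11], [7, 0, 0], 0.45]
    - [[0.1, -0.6, 11.7], [7, 0, 0], 0.45]
    - [[0.1, -0.6, 11.7], [7, 0, 0], 0.45]
    - [[0.1, -0.6, 11.7], [7, 0, 0], 0.45]

```text
t: 2.88
tool_pos: [0.5281, 0.1514, 0.0855]
eef_rot: [-0.292, 3.109, -0.189]
ft_force: [0.3, 0.4, 0.4]
width: 0.449
gripper_force: 0.0
```

Run:
```python
from h import *
s=ctrl.observe();plan([.5276,.1523,.085],100.87,7,s)
f=optics.grab_frame("wrist");g=optics.grab_frame("scene")
a=cv2.resize(f["image"],(480,300));b=cv2.resize(g["image"][180:260,230:358],(480,300),interpolation=cv2.INTER_CUBIC)
cv2.imwrite("pics/m2.png",np.vstack([a,b])[:,:,::-1])
```

```text
shift [0.03 0.1  0.04] turn [ 0.   0.1 -0.2]
```

View pics/m2.png

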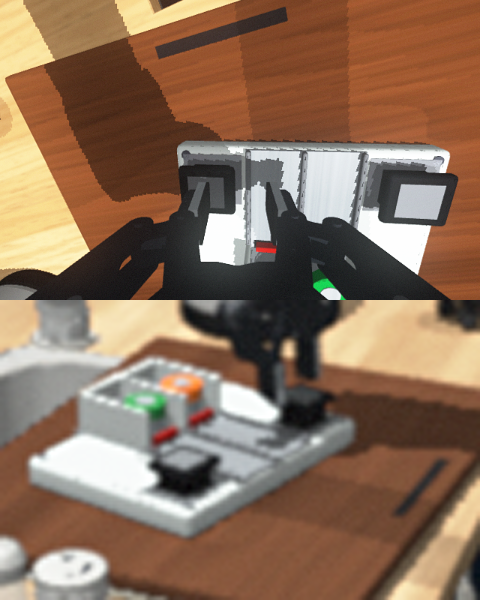

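The wrist view shows one fingertip over the right key pad (203,180) and the other over the right lane (270,183). The scene view agrees. Now descending to first contact.

apply_moves:
  moves:
    - [[0, 0.2, 0.8], [0, 0, 0], 0.45]
    - [[0, 0.3, 1.5], [0, 0, 0], 0.45]
    - [[0, 0.3, 1.8], [0, 0, 0], 0.45]
    - [[0, 0.3, 1.8], [0, 0, 0], 0.45]

```text
t: 3.48
tool_pos: [0.527, 0.1521, 0.0659]
eef_rot: [-0.293, 3.111, -0.19]
ft_force: [0.2, 0.8, 1.8]
width: 0.449
gripper_force: 0.4
```

apply_moves:
  moves:
    - [[0, 0.02, 0.2], [0, 0, 0], 0.45]
    - [[0, 0.04, 0.4], [0, 0, 0], 0.45]
    - [[0, 0.04, 0.4], [0, 0, 0], 0.45]

```text
t: 3.85
tool_pos: [0.5271, 0.152, 0.0621]
eef_rot: [-0.292, 3.111, -0.19]
ft_force: [-1.1, 0.6, 3.2]
width: 0.451
gripper_force: 1.8
```

apply_moves:
  moves:
    - [[0, 0.03, 0.3], [0, 0, 0], 0.45]
    - [[0, 0.06, 0.5], [0, 0, 0], 0.45]
    - [[0, 0.06, 0.5], [0, 0, 0], 0.45]

```text
t: 4.22
tool_pos: [0.5272, 0.152, 0.058]
eef_rot: [-0.292, 3.111, -0.19]
ft_force: [-3.4, 1.3, 10.4]
width: 0.449
gripper_force: 5.3
```

Run:
```python
from h import *
g=optics.grab_frame("scene");e=optics.grab_frame("side");f=optics.grab_frame("wrist")
r=lambda I:cv2.resize(I,(480,190),interpolation=cv2.INTER_CUBIC)
cv2.imwrite("pics/m3.png",np.vstack([cv2.resize(g["image"][180:260,230:358],(480,300),interpolation=cv2.INTER_CUBIC),cv2.resize(f["image"],(480,300))])[:,:,::-1])
for n,i in(("scene",g),("side",e)):
    for A,p in blobs(i["image"],(5,150,120),(14,255,255),6): print(n,A,p,onplane(i,p,.08).round(4))
print(ctrl.observe()["ft_force"])
```

```text
scene 11 [618.2, 7.5] [ 3.05307e+01 -1.02321e+02  8.00000e-02]
scene 52 [209.0, 173.8] [0.9601 0.2174 0.08  ]
scene 26 [370.0, 189.4] [ 0.4895 -0.0881  0.08  ]
scene 44 [288.3, 207.1] [0.554  0.2016 0.08  ]
side 19 [233.7, 116.7] [0.9594 0.225  0.08  ]
side 9 [278.0, 202.0] [0.5515 0.1907 0.08  ]
[-4.01072283  1.02606726 10.17163575]
```

View pics/m3.png

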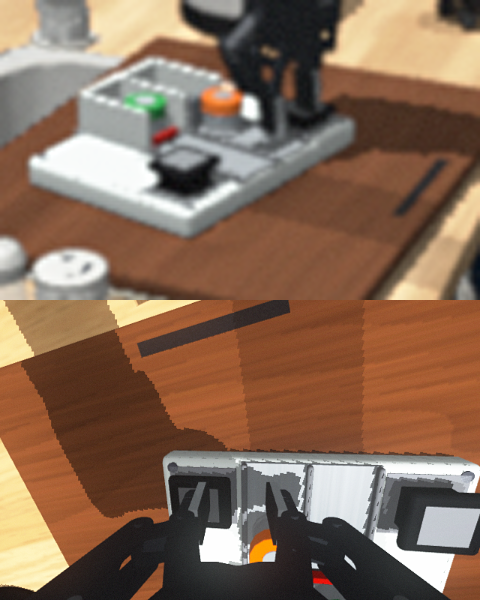

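The scene view shows the orange capsule out of the magazine, upright and against the blocking finger at dispenser x of about -15 to -20 mm. Green is still in its lane. I'll hold for a moment and recheck.

apply_moves:
  moves:
    - [[0, 0, 0], [0, 0, 0], 0.45]
    - [[0, 0, 0], [0, 0, 0], 0.45]
    - [[0, 0, 0], [0, 0, 0], 0.45]
    - [[0, 0, 0], [0, 0, 0], 0.45]

```text
t: 4.88
tool_pos: [0.5272, 0.1519, 0.058]
eef_rot: [-0.292, 3.111, -0.19]
ft_force: [-4.5, 1.0, 10.4]
width: 0.447
gripper_force: 6.0
```

Run:
```python
from h import *
from plant import ticket
g=optics.grab_frame("scene");s=ctrl.observe();F=np.array(s["ft_force"]);print(F)
b=[(A,p) for A,p in blobs(g["image"],(5,150,120),(14,255,255),6) if 270<p[0]<300 and p[1]>195];print(b)
if F[0]<-2 and b and abs(b[0][1][0]-288.3)<1.5: print(ticket.finish_job())
```

```text
[-3.85373268  0.91186765 10.18956261]
[(np.int32(42), [293.3, 209.0])]
```

The capsule has shifted in the scene view, from column 288 to 293. I'll look before handing in.

Run:
```python
from h import *
for k in range(2):
  g=optics.grab_frame("scene")
  b=[(A,p,onplane(g,p,.08).round(4)) for A,p in blobs(g["image"],(5,150,120),(14,255,255),6) if 270<p[0]<310 and p[1]>195];print(b,ctrl.observe()["t"])
f=optics.grab_frame("wrist")
cv2.imwrite("pics/m4.png",np.vstack([cv2.resize(g["image"][190:240,260:340],(480,300),interpolation=cv2.INTER_CUBIC),cv2.resize(f["image"][200:400,160:480],(480,300))])[:,:,::-1])
```

```text
[(np.int32(41), [293.2, 209.0], array([0.5338, 0.2   , 0.08  ]))] 4.975
[(np.int32(41), [293.2, 209.0], array([0.5338, 0.2   , 0.08  ]))] 5.025
```

View pics/m4.png

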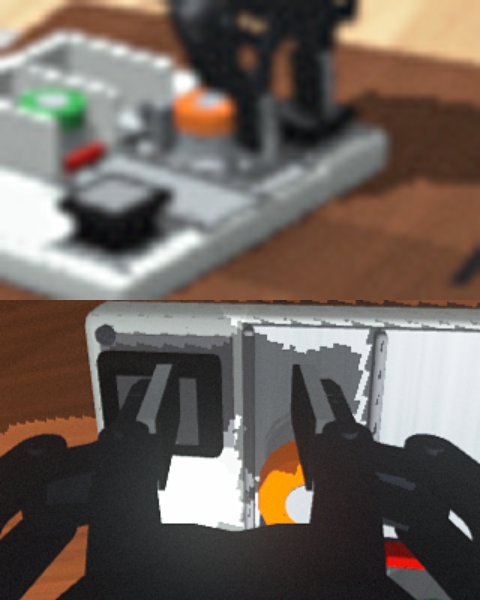

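The earlier picture caught the capsule mid-travel. It is now steady against the finger. Intersecting the camera ray with the lane line gives dispenser x of about -19 mm, where the finger face should stop it. It is upright, green is untouched, and the finger sees a push of about 4 N.

apply_moves:
  moves:
    - [[0, 0, 0], [0, 0, 0], 0.45]
    - [[0, 0, 0], [0, 0, 0], 0.45]
    - [[0, 0, 0], [0, 0, 0], 0.45]
    - [[0, 0, 0], [0, 0, 0], 0.45]

```text
t: 5.58
tool_pos: [0.5271, 0.1519, 0.058]
eef_rot: [-0.292, 3.111, -0.19]
ft_force: [-4.1, 1.0, 9.7]
width: 0.45
gripper_force: 6.0
```

Run:
```python
from h import *
from plant import ticket
g=optics.grab_frame("scene");F=np.array(ctrl.observe()["ft_force"]);print(F)
b=[(A,p) for A,p in blobs(g["image"],(5,150,120),(14,255,255),6) if 270<p[0]<310 and p[1]>195];print(b)
if F[0]<-2 and b and abs(b[0][1][0]-293.2)<.5: print(ticket.finish_job())
```

```text
[-4.01366871  0.55855058 11.1160159 ]
[(np.int32(41), [293.2, 209.0])]
the job is handed in; nothing more can be done
None
```

I pressed the right key, the orange capsule popped out, and the other finger is holding it upright on the open slide at about dispenser x = -19 mm, with green still in its lane; the job is handed in, but no verdict came back.

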